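Slide an oil bottle into the slotted cruet rack

TASK

Put the loose oil bottle away in the wooden rack next to its twin: keep it upright, bring it in through the open front with its neck running in the slot of the board, then sideways along the slot to the free end, so that it stands on the counter right over the round cork disc. Do not force it against the rack, do not shift the bottle already in the rack, and leave the tin, the salt box and the lemon where they are.

Things in the scene. Friction and masses are not known exactly. Their poses are not given: they have to be found in the camera images.
- bottle: the loose oil bottle, outside the rack at the start: green glass, round, 210 mm tall, about 0.3 kg. Origin: centre of its underside; z runs up its axis. Body 68 mm across up to z = 92 mm, shoulder narrowing to a neck 26 mm across from z = 120 to 160 mm, then a cylindrical pale wooden stopper, fixed to the bottle, 30 mm across, from z = 160 to 210 mm: the place to grip from above
- neighbour: the other oil bottle, of the same shape and size, already standing in one end of the rack's slot (left or right differs); loose, to be left alone. Origin: centre of its underside
- rack: brown wooden rack fixed to the counter, 150 mm deep (x), 300 wide (y), 147 high. Origin: on the counter under its middle; x points from its open front to its back, about away from the robot, y left, z up. A board (z = 135 to 147 mm) on two side panels 14 mm thick at y = +-143 mm, a low back rail (x = 63 to 73, z = 35 to 65 mm), bare counter as floor
- slot_mouth (a point): where the slot opens at the rack's front edge: rack x = -75, y = 0, on the board's top (z = 147 mm); axes as the rack's. The slot, 42 mm wide and right through the board, is a T: its stem runs from here along +x to the cross slot, whose middle line is rack x = +20 mm and which ends at y = -111 and +111 mm. The bottles' places are at x = +20, y = +90 and -90 mm
- pad: thin round cork disc, 76 mm across, let into the counter (no step for the bottle), in the free place of the rack under the free end of the cross slot. Origin: its centre, at counter height
- tin: bystander: food tin, 75 mm across, 58 mm tall, to the right of the rack. Origin: centre of its underside
- salt_box: bystander: white salt box, 43 x 43 x 74 mm, at the right. Origin: centre of its underside
- lemon: bystander: lemon, 71 x 53 x 51 mm, lying behind the rack. Origin: at its underside

How it is judged:
On the way:
1. the bottle is in the stem of the slot, upright, its body under the board (x of bottle in the frame of rack above -0.06 m and y of bottle in the frame of rack between -0.03 and 0.03 m and height (world z) of bottle below 0.03 m and angle between bottle's own z axis and vertical below 0.2 rad), for 0.1 s.
At the end, for the whole second after the job is handed in: The bottle stands at rest and upright (within 0.05 rad) on the counter in the free place of the rack, its centre within 15 mm of the cork disc's centre; the other bottle stands upright within 15 mm of where it was (horizontal distance between bottle and pad below 0.015 m and height (world z) of bottle below 0.003 m and angle between each of bottle, neighbour's own z axis and vertical below 0.05 rad and linear speed of bottle below 0.01 m/s and distance of neighbour from where it was at the start of the episode below 0.015 m); the robot touches nothing.
It fails at once if the bottle tips by more than 0.5 rad (angle between bottle's own z axis and vertical above 0.5 rad).
It fails at once if the bottle is forced against the rack with more than 30 N (contact force between bottle and rack above 30 N).
It fails at once if the bottle already in the rack is shifted by more than 15 mm (distance of neighbour from where it was at the start of the episode above 0.015 m).
It fails at once if the tin, the salt box or the lemon is moved by more than 30 mm (distance of any of tin, salt_box, lemon from where it was at the start of the episode above 0.03 m).
It also fails if it takes over 45 s, if anything falls off the work surface, if the arm or the gripper's body presses on something with over 40 N, if the wrist force passes 120 N, or if a joint passes its speed limit or range.

ROBOT

A 6-joint arm with a two-finger parallel gripper is mounted at the origin on a cart in front of the work surface, level with it; the furniture and walls round the work are solid. World frame = base frame: x ahead of the robot, y to its left, z up, the work surface at z = 0. Lengths are in m, angles in rad, forces in N, time in s.
With the tool pointing down it reaches from about 0.4 to 0.825 m from the base axis. Payload 7 kg.
Tool frame: the origin (TCP) lies at the very end of the fingers, on their centre line; the grasp point (between the pads) lies arm.hold_point_z behind it (arm.hold_point_z is the distance from the TCP to the grasp point, in m); z points along the fingers, y is the line along which they close (so a half turn about z gives the same grasp; the last joint's range is limited). The gripper opens to 88 mm and grips with 3 to 60 N. Pads are 19 mm wide; open, the fingers measure 130 mm over their backs; the gripper's body (78 mm by 193 mm) begins 47 mm behind the grasp point.
Start: joints at [-0.965, 0.359, 0.012, 0, -1.224, -0.288], TCP at [0.211, -0.641, 0.227] pointing down, gripper open.
Joint ranges: [-3.07, 3.07], [-1.43, 2.12], [-1.02, 1.25], [-3.03, 1.67], [-3.05, -0], [-3.03, 3.03]. Speed limits (rad/s): [2.39, 2.39, 3.01, 3.14, 3.14, 3.14].

INTERFACE

Orientations are given as [roll, pitch, yaw] about the fixed x, y, z axes, in that order (R = Rz(yaw) Ry(pitch) Rx(roll)).
In Python, from station import arm gives the robot as it stands.
- The arm moves only by the tool move_tool, called after "Call:" as name(argument=value, ...), one argument or row to a line, values as JSON. Schema: {"type":"object","properties":{"moves":{"type":"array","items":{"type":"object","properties":{"finger_gap":{"type":"number"},"tx":{"type":"number"},"ty":{"type":"number"},"tz":{"type":"number"},"rz":{"type":"number"}},"additionalProperties":false,"required":["finger_gap"]},"minItems":1,"maxItems":20},"grip_n":{"type":"number"},"only":{"type":"string"},"quiet":{"type":"boolean"},"lines":{"type":"string"}},"required":["moves"],"additionalProperties":false}. moves is a list of rows, 1 to 20 of them, each an object with the fields finger_gap (the finger opening in m), tx, ty, tz (the shift in mm), rz (a turn about the tool's z in units of 0.25 rad); a field left out counts as zero (the opening has to be given); each row is the pose to reach, as a shift and turn from the pose commanded when the call began, along the tool's axes at that moment; what a row does not reach only later rows make up. A row lasts 1/12 s, in which the tool goes at most 0.0417 m and 0.125 rad, less where a joint would pass 70% of its speed; a pose out of reach is approached as far as the arm can. The fingers move at their own pace and stop on an object; grip_n is the grip in N (left out, the last holds). Time passes only in rows, so rows that do not move let the fingers close. The tool returns the time, the measured TCP pose, the force, the opening and the grip force at its end. only (a regular expression) keeps the lines of the reply that match it, lines (a string "A,B") keeps lines A to B, and quiet returns only ok. Input that does not fit is refused with a message, and nothing moves.
- arm.get_state(): the state, without advancing time (a new reading comes with each control period).
- arm.grab_frame(name): name is "scene" or "top" or "wrist"; returns the picture (480x640x3 uint8, red, green, blue); there is no depth.
- arm.camera_params(name): a dict with "fx", "fy", "cx", "cy" (pixels), "T" (4x4, takes a point from camera to world coordinates); the wrist camera has in their place "hand_eye" (4x4, takes a point from camera to tool coordinates, whose origin is the TCP and whose axes are the flange's). Camera axes: x right, y down, z forward; pixel columns grow to the right and rows downward; lengths in m; the calibration is good to about 2 mm. A picture is of the moment at which its call begins: read the wrist's pose just before it. camera_params takes no time and is no camera call.
- arm.job_done(): hands the job in; it is judged then, once.
The state is a dict: "t": time; "q": joint angles; "qd": joint speeds; "joint_efforts": joint torques, N m; "eef_pos": TCP position; "ee_rot": TCP orientation; "force": force on the tool from outside, world axes, zero at the start; "moment": the same for the moment, N m; "width": finger opening in m; "gripper_force": force on a finger pad.
Only numpy, scipy, OpenCV 4.12 (cv2) and the standard library are available. Lean on these libraries where they do the work, as an engineer would, in place of code of your own. Each camera call takes 0.05 s, during which the arm holds its last target. There are 200 camera calls.

## Working session

There is one attempt and no reset: what is moved stays moved. The work goes in short steps, Python scripts to look and compute and a tool call to move; the robot and the scene stay as the last step left them, time stands still between calls to the robot, and variables do not carry over. Pictures are saved under pics/ and viewed, at most 10 in all, crops included, and the job is handed in when it is done.

```bash
ls; mkdir -p pics; python3 - <<'E'
from station import arm
import cv2,numpy as np
for n in("scene","top"):
    im=arm.grab_frame(n);cv2.imwrite(f"pics/{n}0.png",im[:,:,::-1])
    p=arm.camera_params(n);print(n,p["fx"],p["fy"],p["cx"],p["cy"]);print(np.round(p["T"],4))
s=arm.get_state();print(s["eef_pos"],s["ee_rot"],arm.hold_point_z,s["t"])
print(arm.camera_params("wrist"))
E
```

```text
pics
station.py
scene 462.6346757335069 462.6346757335069 317.3468654509695 234.6550185736665
[[-0.9867 -0.1413  0.081   0.5358]
 [-0.1626  0.8249 -0.5414  0.3788]
 [ 0.0097 -0.5474 -0.8368  0.8613]
 [ 0.      0.      0.      1.    ]]
top 592.5011704335059 592.5011704335059 312.09075774796185 235.23370664045433
[[-0.016  -0.9821  0.1878  0.4157]
 [-0.9998  0.0185  0.0119 -0.1062]
 [-0.0151 -0.1875 -0.9821  1.1842]
 [ 0.      0.      0.      1.    ]]
[ 0.21075578 -0.64077081  0.22568776] [ 3.14003228e+00 -1.41257833e-04 -2.82390887e+00] 0.0188 0.1
{'fx': 373.1155784851409, 'fy': 373.1155784851409, 'cx': 319.9720300459262, 'cy': 233.46194533090653, 'hand_eye': array([[-9.28771335e-04, -9.56801478e-01, -2.90740552e-01,
         7.85623481e-02],
       [ 9.99999346e-01, -1.08274463e-03,  3.68716824e-04,
         5.34014795e-04],
       [-6.67586572e-04, -2.90740019e-01,  9.56801858e-01,
        -1.57138961e-01],
       [ 0.00000000e+00,  0.00000000e+00,  0.00000000e+00,
         1.00000000e+00]])}
```

View pics/scene0.png

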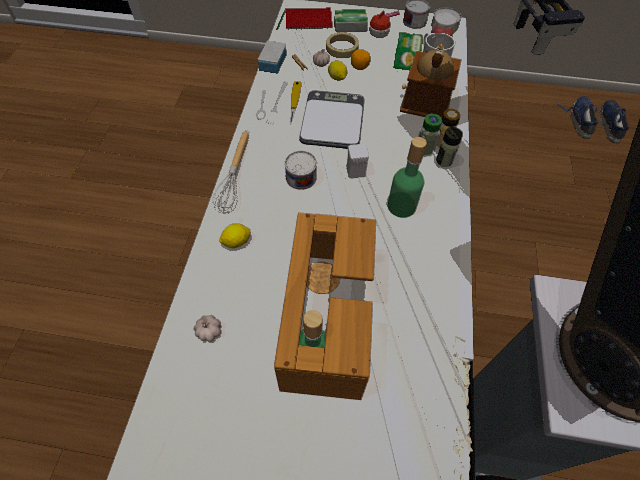

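View pics/top0.png

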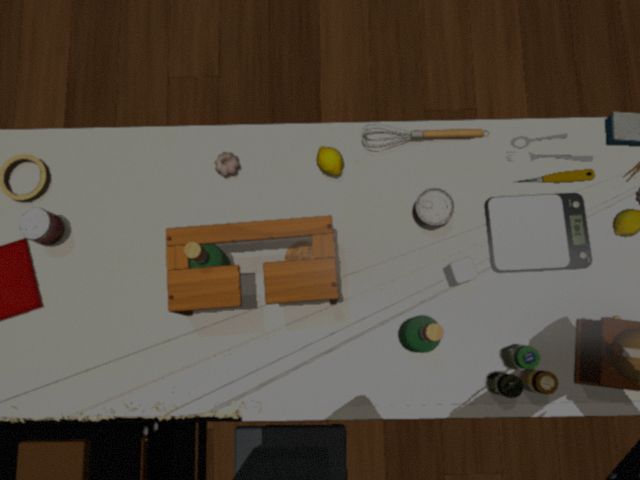

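The scene view shows the loose bottle at about (405,195) with its stopper at (417,150). The rack is at (330,300) with the twin in its left end, and the cork shows at (321,277). In the top view the bottle's stopper is at (433,331) and the rack spans (166-340, 217-312). I'll enlarge both.

```bash
python3 - <<'E'
import cv2
a=cv2.imread("pics/scene0.png")[200:400,270:390];b=cv2.imread("pics/top0.png")[205:320,155:350]
cv2.imwrite("pics/c1.png",cv2.resize(a,None,fx=3,fy=3,interpolation=cv2.INTER_CUBIC))
cv2.imwrite("pics/c2.png",cv2.resize(b,None,fx=4,fy=4,interpolation=cv2.INTER_CUBIC))
a=cv2.imread("pics/scene0.png")[130:225,375:435];b=cv2.imread("pics/top0.png")[305:365,390:450]
import numpy as np
cv2.imwrite("pics/c3.png",np.hstack([cv2.resize(a,(360,570),interpolation=cv2.INTER_CUBIC),cv2.copyMakeBorder(cv2.resize(b,(360,360),interpolation=cv2.INTER_CUBIC),0,210,0,0,0)]))
E
```

```text
(no output)
```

View pics/c1.png

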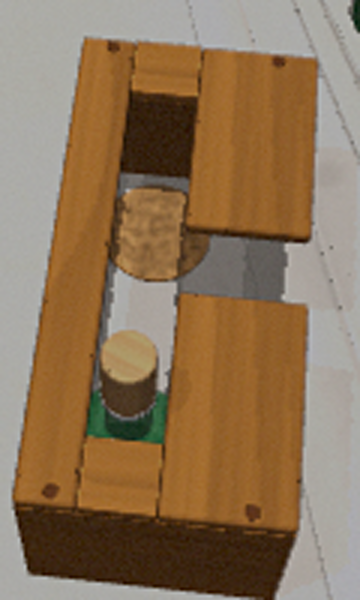

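View pics/c2.png

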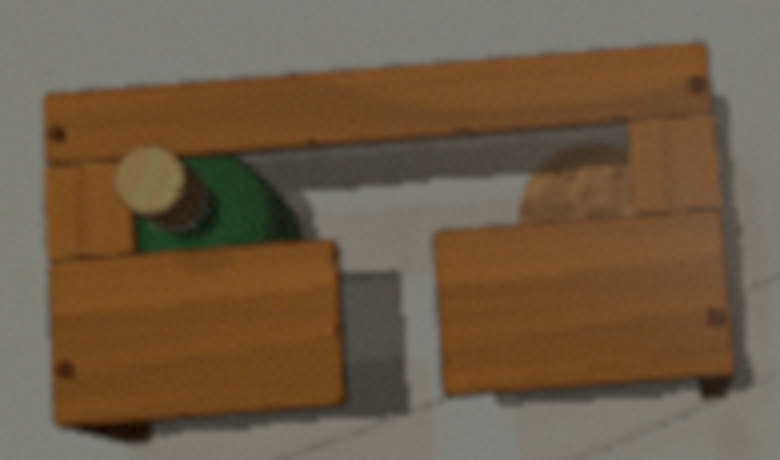

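View pics/c3.png

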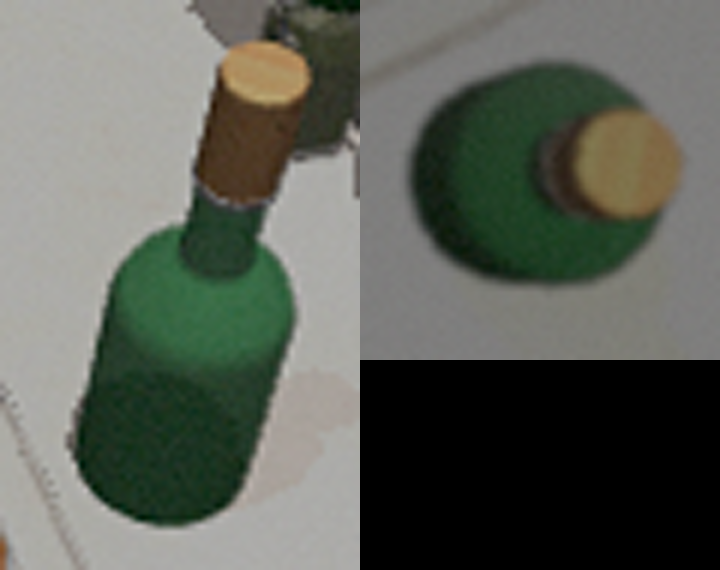

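The crops give the board's corners, the stem corners and both stopper tops in both views, so I'll triangulate.

```bash
cat > h.py <<'E'
from station import arm
import numpy as np, cv2
from scipy.optimize import least_squares
def P(n):
    p=arm.camera_params(n);K=np.array([[p["fx"],0,p["cx"]],[0,p["fy"],p["cy"]],[0,0,1]])
    return K@np.linalg.inv(p["T"])[:3]
def proj(M,X):
    h=M@np.r_[X,1];return h[:2]/h[2]
def tri(Ms,uv):
    X=cv2.triangulatePoints(Ms[0],Ms[1],np.float64(uv[0]).reshape(2,1),np.float64(uv[1]).reshape(2,1))[:,0];return X[:3]/X[3]
E
cat > m.py <<'E'
from h import *
S,T=P("scene"),P("top")
c1=lambda x,y:np.array([x/3+270-.33,y/3+200-.33]); c2=lambda x,y:np.array([x/4+155-.37,y/4+205-.37])
R={ (75,150):((85,38),(706,43)),(-75,-150):((318,58),(733,375)),(-75,150):((297,530),(55,423)),(75,150.1):((15,503),(45,95)),
 (-75,-21):((308,238),(444,392)),(-75,21):((306,305),(341,402)),(-1,-21):((188,228),(435,230)),(-1,21):((178,293),(335,240))}
R={((75,-150) if k==(75,150) else (75,150) if k==(75,150.1) else k):v for k,v in R.items()}
obs=[]
for k,(a,b) in R.items():
    a,b=c1(*a),c2(*b);X=tri((S,T),(a,b));print(k,np.round(X*1000,1));obs.append((np.array([*k,147])/1e3,a,b))
def res(p,cams=(1,1)):
    c,s=np.cos(p[2]),np.sin(p[2]);r=[]
    for k,a,b in obs:
        X=np.array([p[0]+c*k[0]-s*k[1],p[1]+s*k[0]+c*k[1],k[2]])
        if cams[0]:r+=list(proj(S,X)-a)
        if cams[1]:r+=list(proj(T,X)-b)
    return np.array(r)
for cams in((1,1),(1,0),(0,1)):
    f=least_squares(res,[.6,0,0],args=(cams,));print("rack",cams,f.x,np.abs(f.fun).max())
    if cams==(1,1):p=f.x
c,s=np.cos(p[2]),np.sin(p[2])
for nm,q in(("pad",(.02,-.09)),("nei",(.02,.09)),("mouth",(-.075,0)),("corner",(.02,0))):print(nm,p[0]+c*q[0]-s*q[1],p[1]+s*q[0]+c*q[1])
b1=np.array([266/6+375-.4,73/6+130-.4]);b2=np.array([268/6+390-.4,163/6+305-.4])
X=tri((S,T),(b1,b2));print("stopper",X)
print("neigh stopper",tri((S,T),(c1(129,357),c2(150,180))))
for nm,o in (("b",[(b1,S),(b2,T)]),("n",[(c1(129,357),S),(c2(150,180),T)])):
    print(nm,[least_squares(lambda x:proj(M,np.r_[x,.21])-a,[.5,-.2]).x for a,M in o])
E
python3 m.py
```

```text
(75, -150) [ 649.8 -128.4  145.4]
(-75, -150) [ 501.4 -137.   146.6]
(-75, 150) [485.  159.8 145.6]
(75, 150) [631.7 169.3 143.2]
(-75, -21) [495.8 -10.3 144. ]
(-75, 21) [492.3  34.2 147.7]
(-1, -21) [566.9  -6.2 142.6]
(-1, 21) [564.2  37.8 145. ]
rack (1, 1) [0.5671565  0.0162149  0.05988501] 1.7902121885254019
rack (1, 0) [0.56709099 0.01677867 0.06239631] 1.6052589137927953
rack (0, 1) [0.56725453 0.01570538 0.05720861] 1.241030502776539
pad 0.5925070746749161 -0.07242678515665776
nei 0.5817342154170255 0.10725055204369613
mouth 0.4922909393013396 0.01172620772407688
corner 0.5871206450459708 0.017411883443519176
stopper [ 0.43918627 -0.28985408  0.20887037]
neigh stopper [0.5814293  0.10679765 0.20840955]
b [array([ 0.43932005, -0.28868552]), array([ 0.43917987, -0.28964652])]
n [array([0.58117166, 0.10748981]), array([0.58124969, 0.10644001])]
```

The points agree with each other to about 2 mm: board top near 0.146, stopper top 0.209, and the triangulated twin within 1 mm of its computed place. Next I work out the approach, turning the tool to align it with the rack.

```bash
cat >> h.py <<'E'
def to_tool(x,y,z):
    s=arm.get_state();from scipy.spatial.transform import Rotation as R
    return R.from_euler("xyz",s["ee_rot"]).as_matrix().T@(np.array([x,y,z])-s["eef_pos"])
E
python3 -c "
from h import *
print(to_tool(.4392,-.2893,.245), arm.get_state()['ee_rot'])"
```

```text
[-0.32679839  0.26255515 -0.01894874] [ 3.14003228e+00 -1.41257833e-04 -2.82390887e+00]
```

Careful with the scale: shifts go in mm and turns go in units of 0.25 rad. That gives: -0.3268 m is -326.8, -0.3 m is -300, 0.258 rad is 1.032.

Call:
move_tool(
  moves=[
    {"finger_gap": 0.088,"tx": -27,"ty": 22,"tz": -19,"rz": 0.08},
    {"finger_gap": 0.088,"tx": -54,"ty": 44,"tz": -19,"rz": 0.16},
    {"finger_gap": 0.088,"tx": -82,"ty": 66,"tz": -19,"rz": 0.24},
    {"finger_gap": 0.088,"tx": -109,"ty": 88,"tz": -19,"rz": 0.36},
    {"finger_gap": 0.088,"tx": -136,"ty": 109,"tz": -19,"rz": 0.44},
    {"finger_gap": 0.088,"tx": -163,"ty": 131,"tz": -19,"rz": 0.52},
    {"finger_gap": 0.088,"tx": -191,"ty": 153,"tz": -19,"rz": 0.6},
    {"finger_gap": 0.088,"tx": -218,"ty": 175,"tz": -19,"rz": 0.68},
    {"finger_gap": 0.088,"tx": -245,"ty": 197,"tz": -19,"rz": 0.76},
    {"finger_gap": 0.088,"tx": -272,"ty": 219,"tz": -19,"rz": 0.84},
    {"finger_gap": 0.088,"tx": -300,"ty": 241,"tz": -19,"rz": 0.96},
    {"finger_gap": 0.088,"tx": -326.8,"ty": 262.6,"tz": -19,"rz": 1.032},
    {"finger_gap": 0.088,"tx": -326.8,"ty": 262.6,"tz": -19,"rz": 1.032},
    {"finger_gap": 0.088,"tx": -326.8,"ty": 262.6,"tz": -19,"rz": 1.032},
    {"finger_gap": 0.088,"tx": -326.8,"ty": 262.6,"tz": -19,"rz": 1.032},
  ],
)

```text
t: 1.35
eef_pos: [0.4391, -0.2894, 0.2453]
ee_rot: [3.141, -0.001, -3.081]
force: [0.2, 0.2, 0.3]
width: 0.0875
gripper_force: 0.0
```

```bash
python3 - <<'E'
from h import *
print(to_tool(.4392,-.2893,.164), arm.get_state()['ee_rot'])
im=arm.grab_frame("wrist");cv2.imwrite("pics/w1.png",im[:,:,::-1])
E
```

```text
[-0.0001441   0.00011643  0.08133532] [ 3.14139542e+00 -5.83178473e-04 -3.08063508e+00]
```

View pics/w1.png

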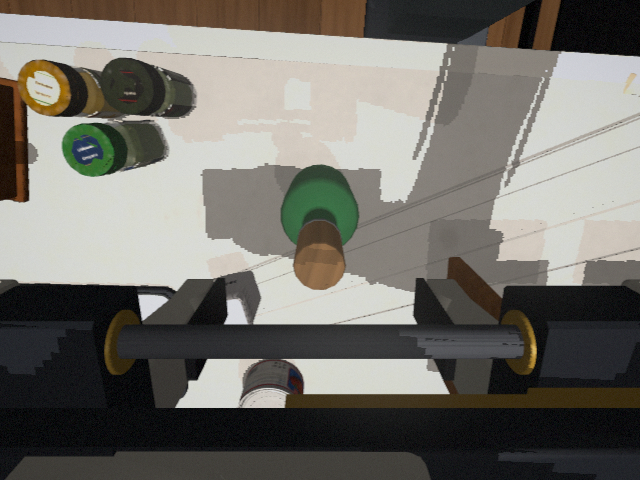

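The stopper top is centred at about (319,269). The calibration predicts (320,268) for a stopper directly under the tool, so it is aligned in both directions. I'll go down and grip.

Call:
move_tool(
  moves=[
    {"finger_gap": 0.088,"tz": 20},
    {"finger_gap": 0.088,"tz": 40},
    {"finger_gap": 0.088,"tz": 60},
    {"finger_gap": 0.088,"tz": 75},
    {"finger_gap": 0.088,"tz": 81},
    {"finger_gap": 0.088,"tz": 81},
    {"finger_gap": 0.03,"tz": 81},
    {"finger_gap": 0.02,"tz": 81},
    {"finger_gap": 0.02,"tz": 81},
    {"finger_gap": 0.02,"tz": 81},
    {"finger_gap": 0.02,"tz": 81},
    {"finger_gap": 0.02,"tz": 81},
    {"finger_gap": 0.02,"tz": 81},
    {"finger_gap": 0.02,"tz": 81},
  ],
  grip_n=30,
)

```text
t: 2.57
eef_pos: [0.4393, -0.2896, 0.1647]
ee_rot: [-3.142, 0.0, -3.082]
force: [0.1, 0.1, -0.2]
width: 0.0399
gripper_force: 0.0
```

```bash
python3 -c "
from h import *
R=[.5671565,.0162149,.0599];c,s=np.cos(R[2]),np.sin(R[2])
g=lambda x,y:(R[0]+c*x-s*y,R[1]+s*x+c*y)
for q in((-.16,0),(-.03,0),(.02,0),(.02,-.09)):print(q,to_tool(*g(*q),arm.get_state()['eef_pos'][2]))"
```

```text
(-0.16, 0) [ 1.40518044e-02  2.97578240e-01 -2.15341794e-05]
(-0.03, 0) [-1.15948194e-01  2.97568754e-01 -7.06305457e-06]
(0.02, 0) [-1.65948194e-01  2.97565105e-01 -1.49723734e-06]
(0.02, -0.09) [-1.65941626e-01  2.07565105e-01  4.54180357e-06]
```

In the tool's units: -0.008 m is -8, -0.004 m is -4.

Call:
move_tool(
  moves=[
    {"finger_gap": 0.02},
    {"finger_gap": 0.02},
    {"finger_gap": 0.02},
    {"finger_gap": 0.02},
    {"finger_gap": 0.02},
    {"finger_gap": 0.02},
    {"finger_gap": 0.02,"tz": -4},
    {"finger_gap": 0.02,"tz": -8},
    {"finger_gap": 0.02,"tz": -8},
    {"finger_gap": 0.02,"tz": -8},
  ],
  grip_n=30,
)

```text
t: 3.4
eef_pos: [0.4393, -0.2895, 0.1727]
ee_rot: [3.141, 0.0, -3.082]
force: [-1.1, -0.6, -3.5]
width: 0.0295
gripper_force: 30.0
```

Held (force −3.5 N, width 29.5 mm). Next, move across to in front of the slot mouth.

Call:
move_tool(
  moves=[
    {"finger_gap": 0.02,"tx": 5,"ty": 10},
    {"finger_gap": 0.02,"tx": 10,"ty": 30},
    {"finger_gap": 0.02,"tx": 14,"ty": 50},
    {"finger_gap": 0.02,"tx": 14,"ty": 70},
    {"finger_gap": 0.02,"tx": 14,"ty": 90},
    {"finger_gap": 0.02,"tx": 14,"ty": 110},
    {"finger_gap": 0.02,"tx": 14,"ty": 130},
    {"finger_gap": 0.02,"tx": 14,"ty": 150},
    {"finger_gap": 0.02,"tx": 14,"ty": 170},
    {"finger_gap": 0.02,"tx": 14,"ty": 190},
    {"finger_gap": 0.02,"tx": 14,"ty": 210},
    {"finger_gap": 0.02,"tx": 14,"ty": 230},
    {"finger_gap": 0.02,"tx": 14,"ty": 250},
    {"finger_gap": 0.02,"tx": 14,"ty": 270},
    {"finger_gap": 0.02,"tx": 14,"ty": 285},
    {"finger_gap": 0.02,"tx": 14,"ty": 295},
    {"finger_gap": 0.02,"tx": 14,"ty": 297.5},
    {"finger_gap": 0.02,"tx": 14,"ty": 297.5},
    {"finger_gap": 0.02,"tx": 14,"ty": 297.5},
    {"finger_gap": 0.02,"tx": 14,"ty": 297.5},
  ],
)

```text
t: 5.07
eef_pos: [0.4072, 0.0061, 0.1725]
ee_rot: [-3.142, -0.0, -3.082]
force: [0.2, 0.4, -3.0]
width: 0.0296
gripper_force: 30.0
```

```bash
python3 - <<'E'
from h import *
R=[.5671565,.0162149,.0599];c,s=np.cos(R[2]),np.sin(R[2])
g=lambda x,y:(R[0]+c*x-s*y,R[1]+s*x+c*y)
z=arm.get_state()['eef_pos'][2]
for q in((-.03,0),(.02,0),(.02,-.09)):print(q,to_tool(*g(*q),z))
a=arm.grab_frame("scene")[150:400,260:460];b=arm.grab_frame("top")[200:400,150:350]
cv2.imwrite("pics/s2.png",np.hstack([cv2.resize(a,(400,500)),cv2.copyMakeBorder(cv2.resize(b,(400,400)),0,100,0,0,0)])[:,:,::-1])
E
```

```text
(-0.03, 0) [-1.30244543e-01  6.06112671e-04 -4.09834256e-05]
(0.02, 0) [-1.80244536e-01  6.28040425e-04 -5.66972307e-05]
(0.02, -0.09) [-1.80284009e-01 -8.93719505e-02 -4.84026343e-05]
```

View pics/s2.png

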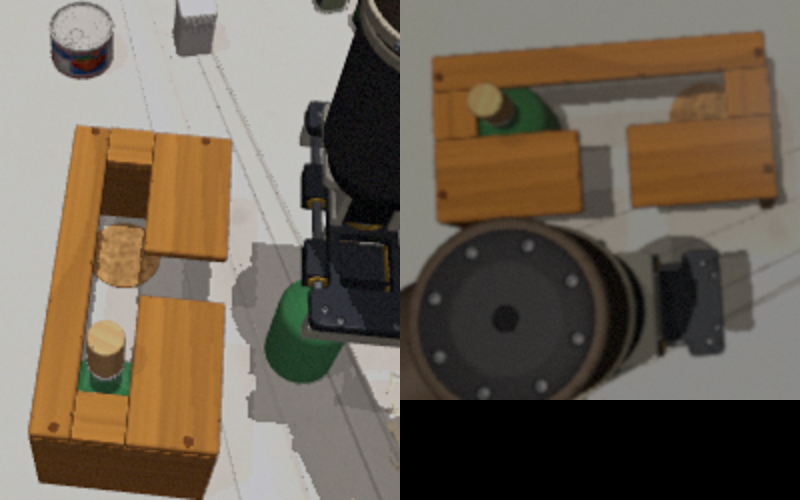

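The bottle hangs upright in front of the mouth (crop 305,330), with the rack and twin unmoved. I'll enter the stem slowly and watch the force.

Call:
move_tool(
  moves=[
    {"finger_gap": 0.02,"tx": -12,"ty": 0.6},
    {"finger_gap": 0.02,"tx": -24,"ty": 0.6},
    {"finger_gap": 0.02,"tx": -36,"ty": 0.6},
    {"finger_gap": 0.02,"tx": -48,"ty": 0.6},
    {"finger_gap": 0.02,"tx": -60,"ty": 0.6},
    {"finger_gap": 0.02,"tx": -70,"ty": 0.6},
    {"finger_gap": 0.02,"tx": -80,"ty": 0.6},
    {"finger_gap": 0.02,"tx": -90,"ty": 0.6},
    {"finger_gap": 0.02,"tx": -100,"ty": 0.6},
    {"finger_gap": 0.02,"tx": -110,"ty": 0.6},
    {"finger_gap": 0.02,"tx": -120,"ty": 0.6},
    {"finger_gap": 0.02,"tx": -130,"ty": 0.6},
    {"finger_gap": 0.02,"tx": -130,"ty": 0.6},
    {"finger_gap": 0.02,"tx": -130,"ty": 0.6},
  ],
)

```text
t: 6.33
eef_pos: [0.5376, 0.0149, 0.1722]
ee_rot: [-3.141, -0.001, -3.082]
force: [-0.4, 0.3, -3.2]
width: 0.0296
gripper_force: 30.0
```

In the tool's units: -0.05 m is -50, -0.04 m is -40.

Call:
move_tool(
  moves=[
    {"finger_gap": 0.02,"tx": -10},
    {"finger_gap": 0.02,"tx": -20},
    {"finger_gap": 0.02,"tx": -30},
    {"finger_gap": 0.02,"tx": -40},
    {"finger_gap": 0.02,"tx": -50},
    {"finger_gap": 0.02,"tx": -50},
    {"finger_gap": 0.02,"tx": -50},
  ],
)

```text
t: 6.92
eef_pos: [0.5876, 0.0178, 0.172]
ee_rot: [-3.141, -0.001, -3.082]
force: [-0.3, 0.1, -4.1]
width: 0.0297
gripper_force: 30.0
```

Call:
move_tool(
  moves=[
    {"finger_gap": 0.02,"ty": -10},
    {"finger_gap": 0.02,"ty": -20},
    {"finger_gap": 0.02,"ty": -30},
    {"finger_gap": 0.02,"ty": -40},
    {"finger_gap": 0.02,"ty": -50},
    {"finger_gap": 0.02,"ty": -60},
    {"finger_gap": 0.02,"ty": -70},
    {"finger_gap": 0.02,"ty": -80},
    {"finger_gap": 0.02,"ty": -85},
    {"finger_gap": 0.02,"ty": -90},
    {"finger_gap": 0.02,"ty": -90},
    {"finger_gap": 0.02,"ty": -90},
  ],
)

```text
t: 7.92
eef_pos: [0.5925, -0.0721, 0.1725]
ee_rot: [3.141, -0.0, -3.082]
force: [-0.1, -0.1, -4.0]
width: 0.0296
gripper_force: 30.0
```

```bash
python3 - <<'E'
from h import *
print(to_tool(.5925,-.0724,.1649))
b=arm.grab_frame("scene")[170:370,260:460];a=arm.grab_frame("wrist")[100:400,120:520]
cv2.imwrite("pics/s3.png",np.hstack([cv2.resize(b,(400,400)),cv2.copyMakeBorder(a,0,100,0,0,0)])[:,:,::-1])
E
```

```text
[ 5.93635308e-05 -2.69269573e-04  7.59653439e-03]
```

View pics/s3.png

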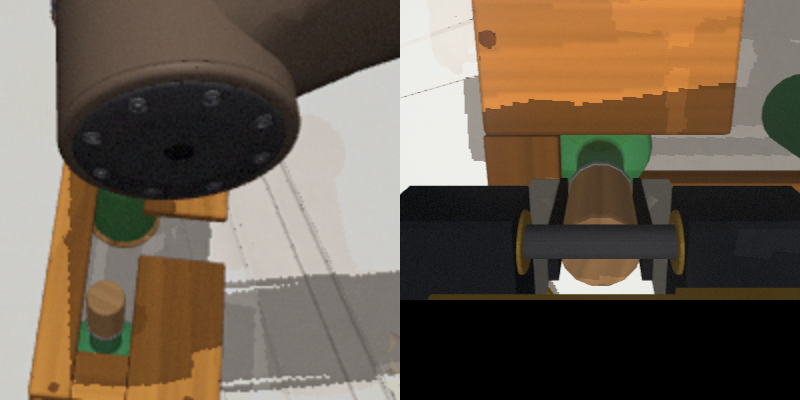

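The bottle is in the free end above the cork, whose rim shows evenly under it at crop (125,240), with no contact forces. I'll lower it 8 mm gently, release and back off upward.

Call:
move_tool(
  moves=[
    {"finger_gap": 0.02,"tz": 2},
    {"finger_gap": 0.02,"tz": 4},
    {"finger_gap": 0.02,"tz": 6},
    {"finger_gap": 0.02,"tz": 7},
    {"finger_gap": 0.02,"tz": 7.8},
    {"finger_gap": 0.02,"tz": 7.8},
    {"finger_gap": 0.02,"tz": 7.8},
  ],
)

```text
t: 8.6
eef_pos: [0.5925, -0.0719, 0.1647]
ee_rot: [3.142, -0.0, -3.082]
force: [0.5, 0.3, -4.4]
width: 0.0297
gripper_force: 30.0
```

In the tool's units: 0.0006 m is 0.6, 0.0003 m is 0.3.

Call:
move_tool(
  moves=[
    {"finger_gap": 0.02,"tz": 0.3},
    {"finger_gap": 0.02,"tz": 0.6},
    {"finger_gap": 0.02,"tz": 0.6},
  ],
)

```text
t: 8.85
eef_pos: [0.5927, -0.072, 0.1646]
ee_rot: [-3.141, 0.001, -3.082]
force: [-1.0, -0.6, -0.3]
width: 0.0295
gripper_force: 30.0
```

Call:
move_tool(
  moves=[
    {"finger_gap": 0.02,"tz": 0.3},
    {"finger_gap": 0.02,"tz": 0.6},
    {"finger_gap": 0.02,"tz": 0.6},
  ],
)

```text
t: 9.1
eef_pos: [0.5929, -0.0721, 0.1646]
ee_rot: [-3.141, 0.001, -3.082]
force: [-1.8, 0.4, 4.6]
width: 0.0293
gripper_force: 30.0
```

It is on the counter. Release slowly, then rise.

In the tool's units: 0.15 m is 150, 0.12 m is 120.

Call:
move_tool(
  moves=[
    {"finger_gap": 0.034},
    {"finger_gap": 0.04},
    {"finger_gap": 0.05},
    {"finger_gap": 0.06},
    {"finger_gap": 0.07},
    {"finger_gap": 0.07},
    {"finger_gap": 0.07},
    {"finger_gap": 0.07},
    {"finger_gap": 0.07,"tz": -20},
    {"finger_gap": 0.07,"tz": -40},
    {"finger_gap": 0.07,"tz": -70},
    {"finger_gap": 0.07,"tz": -100},
    {"finger_gap": 0.07,"tx": 30,"tz": -100},
    {"finger_gap": 0.07,"tx": 60,"tz": -100},
    {"finger_gap": 0.07,"tx": 90,"tz": -100},
    {"finger_gap": 0.07,"tx": 120,"tz": -100},
    {"finger_gap": 0.07,"tx": 150,"tz": -100},
    {"finger_gap": 0.07,"tx": 150,"tz": -100},
    {"finger_gap": 0.07,"tx": 150,"tz": -100},
  ],
)

```text
t: 10.68
eef_pos: [0.4418, -0.081, 0.2645]
ee_rot: [3.141, 0.002, -3.081]
force: [0.5, 1.0, -0.2]
width: 0.0704
gripper_force: 0.0
```

```bash
python3 - <<'E'
from h import *
b=arm.grab_frame("scene")[120:390,200:400];a=arm.grab_frame("top")[120:320,150:480]
cv2.imwrite("pics/s4.png",np.hstack([cv2.resize(b,(400,540)),cv2.copyMakeBorder(cv2.resize(a,(400,242)),0,298,0,0,0)])[:,:,::-1])
E
```

```text
(no output)
```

View pics/s4.png

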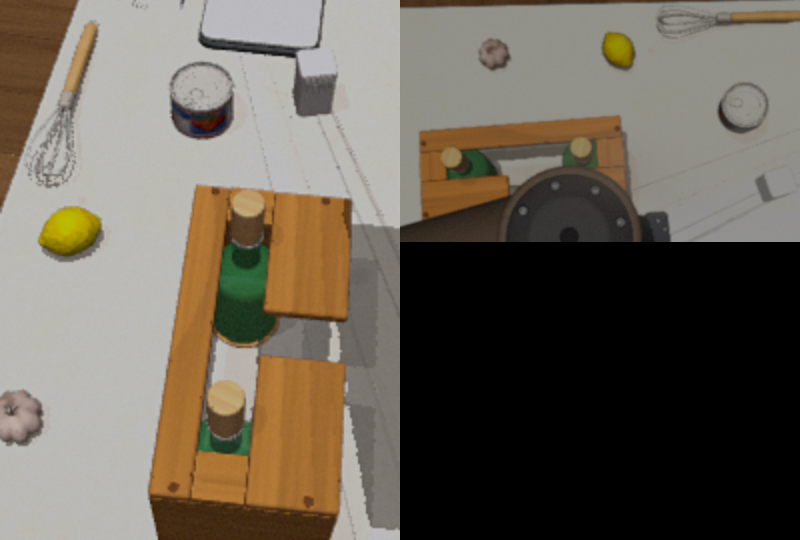

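Both bottles stand upright in the slot, the new one over the cork with its stopper top at scene (324,222) and top view (299,241). The tin, salt box and lemon are unmoved. I'll check the position numerically, then hand in.

```bash
python3 - <<'E'
from h import *
X=tri((P("scene"),P("top")),((324,222.3),(299.3,241.3)));print(X,np.hypot(X[0]-.5925,X[1]+.0724))
if np.hypot(X[0]-.5925,X[1]+.0724)<.008: print(arm.job_done())
E
```

```text
[ 0.59254319 -0.0727219   0.20551486] 0.00032478910985703295
the job is handed in; nothing more can be done
None
```

The bottle stands upright in the rack's free place, within about 1 mm of the cork disc's centre as measured from the cameras. The twin, tin, salt box and lemon look unmoved in the last pictures, and the job was handed in at about 11 s (the verdict was not shown).

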